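# Scan the card of the larger archive box

## Task

Two of the boxes carry a barcode card in a sloped holder on the front: take the hand scanner off its rest, aim its window squarely at the centre of the card on the larger of these two from about 10 cm away, and hold it steady there for about two seconds so that it reads. Then lay the scanner gently back in its rest the way it lay, and let go. Do not read the small box's card, do not touch either box with the scanner, and leave everything else where it stands.

Things in the scene. Friction and masses are not known exactly. Their poses are not given: they have to be found in the camera images.
- scanner: bar-shaped hand scanner, 185 mm long, 0.2 to 0.3 kg: grey handle 38 wide, 34 high (x = -100 to +35 mm), black head 56 wide, 40 high at the window end (x = +35 to +85). Origin on the flat underside below the balance point, where to grip it across the 38 mm; x runs to the window, z up through its top. Starts in the rest. No trigger: it reads any card it is held before.
- window (a point): centre of the scanner's window, on the head's front face, 85 mm ahead of the scanner's origin and 20 mm above its underside; the scanner looks along its +x; axes as the scanner's
- spot (a point): the aim point, in empty space 100 mm ahead of the window along the line of sight; axes as the scanner's. For a good reading it lies at the centre of the card.
- rest: fixed dark rest, base plate 200 x 100 x 8 mm with two saddles. Origin on the table under the scanner's origin; x as the scanner's, z up. The scanner's underside lies 35 mm above the table. Tail saddle at x = -80 mm, 48 mm wide inside (too narrow for the head), head saddle at +62, 66 mm wide; cheeks reach z = 57 mm. From x = -68 to +47 mm the scanner's sides are free for fingers.
- big_box: the larger loose grey archive box, 280 mm wide, 138 mm deep, 160 mm high, 1.5 kg; origin at the centre of its underside, z up; its +y axis points out of the long side that carries the card, roughly to the robot. It stands either left or right of the small box.
- label_big: white barcode card 76 x 50 mm in a sloped grey holder (90 x 62 mm) on the larger box's long side; it leans back 20 degrees from upright, so it looks toward the robot's side and 20 degrees upward. Origin at the centre of the card's face, 105 mm above the table, 15.5 mm off the box's side; x points squarely out of the card, y level along it, z up along it.
- small_box: the smaller loose grey archive box, 113 mm deep, 128 mm wide, 100 mm high, 1 kg; origin at the centre of its underside, z up; its -x axis points out of the side with the card, roughly to the robot
- label_small: the same card and holder on the small box, not to be read; origin at the centre of the card's face, 55 mm above the table; axes as for the larger box's card
- vial: upright corked glass vial, 28 mm across, 73 mm high, origin under its centre; leave alone
- glue: upright white glue bottle, 39 mm across, 107 mm high, origin under its centre; leave alone
- tape: roll of tape lying flat, 104 mm across, 25 mm high, origin under its centre; leave alone
- card_tray: small open grey card tray with bones, 76 x 100 x 22 mm, origin under its centre; leave alone
- tooth: dark fossil tooth, 61 x 93 x 54 mm, origin under its centre; leave alone

How it is judged:
On the way:
1. held scanner looks at the larger box's card, square within 0.2 rad, aim point within 18 mm of its centre across and up, window 55 to 145 mm off, steady for 1.5 s (x of window in the frame of label_big between 0.055 and 0.145 m and x of spot in the frame of label_big below 0.05 m and y of spot in the frame of label_big between -0.018 and 0.018 m and z of spot in the frame of label_big between -0.018 and 0.018 m and angle between the x axis of scanner and the x axis of label_big, either way round below 0.2 rad and contact force between the fingers and scanner above 0.5 N and linear speed of scanner below 0.03 m/s and angular speed of scanner below 0.2 rad/s), for 1.5 s.
At the end, for the whole second after the job is handed in: the scanner lies at rest down on both saddles of its rest, top up and window at the wide saddle's end, within 15 mm lengthways and 8 mm sideways of its place, let go (x of scanner in the frame of rest between -0.015 and 0.015 m and y of scanner in the frame of rest between -0.008 and 0.008 m and z of scanner in the frame of rest between 0.031 and 0.039 m and x of window in the frame of rest above 0.06 m and angle between the z axis of scanner and the z axis of rest, either way round below 0.08 rad and angle between scanner's own z axis and vertical below 0.2 rad and linear speed of scanner below 0.01 m/s); the robot touches nothing.
It fails at once if the small box's card is read: scanner nearly still (under 0.03 m/s), square to it within 0.2 rad, aim point within 18 mm of its centre, window 55 to 145 mm off (x of window in the frame of label_small between 0.055 and 0.145 m and x of spot in the frame of label_small below 0.05 m and y of spot in the frame of label_small between -0.018 and 0.018 m and z of spot in the frame of label_small between -0.018 and 0.018 m and angle between the x axis of scanner and the x axis of label_small, either way round below 0.2 rad and linear speed of scanner below 0.03 m/s).
It fails at once if the scanner presses on a box with more than 1 N (contact force between scanner and big_box above 1 N or contact force between scanner and small_box above 1 N).
It fails at once if the scanner is dropped or pressed into its rest with more than 100 N (contact force between scanner and rest above 100 N).
It fails at once if a box or a bystander is moved more than 20 mm or a standing one is tipped (distance of any of big_box, small_box, vial, glue, tape, card_tray, tooth from where it was at the start of the episode above 0.02 m or angle between any of vial, glue's own z axis and vertical above 0.5 rad).
It also fails if it takes over 58 s, if anything falls off the work surface, if the arm or the gripper's body presses on something with over 40 N, if the wrist force passes 120 N, or if a joint passes its speed limit or range.

## Robot

A 6-joint arm with a two-finger parallel gripper is mounted at the origin on the work surface; the furniture and walls round the work are solid. World frame = base frame: x ahead of the robot, y to its left, z up, the work surface at z = 0. Lengths are in m, angles in rad, forces in N, time in s.
With the tool pointing down it reaches from about 0.275 to 0.725 m from the base axis. Payload 5.6 kg.
Tool frame: the origin (TCP) lies midway between the tips of the shut fingers; the grasp point (between the pads) lies 19 mm behind it; z points along the fingers, y is the line along which they close (so a half turn about z gives the same grasp; the last joint's range is limited). The gripper opens to 85 mm and grips with 20 to 120 N. Pads are 22 mm wide; open, the fingers measure 114 mm over their backs; the gripper's body (76 mm by 85 mm) begins 54 mm behind the grasp point. The pads swing forward as they close: fully open they stand 13 mm farther back than shut.
Start: joints at [-0.845, 0.255, 0.108, 0, -1.424, -0.285], TCP at [0.235, -0.497, 0.231] pointing down, gripper open.
Joint ranges: [-2.95, 2.95], [-1.21, 1.97], [-1.09, 1.5], [-2.87, 1.71], [-2.94, -0.07], [-3.05, 3.05]. Speed limits (rad/s): [2.57, 2.57, 3.14, 3.14, 3.14, 3.14].

## Interface

Orientations are given as a rotation vector (axis times angle).
In Python, from workcell import arm gives the robot as it stands. The module is installed in compiled form; this text tells all that it offers.
- The arm moves only by the tool step_arm, never from a script. Its argument "motion" is a list that holds one entry, the list of rows, each a list of 6 numbers: the shift along the tool's x, y, z scaled (see below), then the turn, a rotation vector about the tool's x, y, z scaled (see below). In form: [[[tx, ty, tz, wx, wy, wz], ...]]. A call has 1 to 12 rows; each row shifts and turns the commanded pose from where the row before left it, along the tool's axes as they then stand; what a row does not reach is not made up. The controller multiplies each number of a shift by 20 mm and each number of a turn by 45 degrees. A row lasts 1/12 s, in which the tool goes at most 41.7 mm and 7.16 degrees, less where a joint would pass 70% of its speed; a pose out of reach is approached as far as the arm can. A call with a number of a shift or a turn outside -1 to 1 is refused whole. A call with a gripper value outside its range is refused whole. "gripper" is the opening, from -1 (shut) to 1 (fully open), so that 0 is half open, set as the call begins (left out, the last holds). The fingers move at their own pace and stop on an object; "newtons" is the grip in N (left out, the last holds). Time passes only in rows, so rows that do not move let the fingers close. It gives the time, the measured TCP pose, the force, the opening and the grip force at its end, in the units of the state.
- arm.get_state(): the state, without advancing time (a new reading comes with each control period).
- arm.capture(name): name is "scene" or "top"; returns the picture (400x640x3 uint8, red, green, blue); there is no depth.
- arm.camera_model(name): a dict with "fx", "fy", "cx", "cy" (pixels), "T" (4x4, takes a point from camera to world coordinates). Camera axes: x right, y down, z forward; pixel columns grow to the right and rows downward; lengths in m; the calibration is good to about 2 mm. A picture is of the moment at which its call begins. camera_model takes no time and is no camera call.
- arm.job_done(): hands the job in; it is judged then, once.
The state is a dict: "time": time; "joint_positions": joint angles; "qvel": joint speeds; "joint_torque": joint torques, N m; "position": TCP position; "orientation": TCP orientation; "contact_force": force on the tool from outside, world axes, zero at the start; "torque": the same for the moment, N m; "grip_width": finger opening in m; "grip_force": force on a finger pad.
Only numpy, scipy, OpenCV 4.12 (cv2) and the standard library are available. Lean on these libraries where they do the work, as an engineer would, in place of code of your own. Each camera call takes 0.05 s, during which the arm holds its last target. There are 200 camera calls.

## Working session

There is one attempt and no reset: what is moved stays moved. The work goes in short steps, Python scripts to look and compute and a tool call to move; the robot and the scene stay as the last step left them, time stands still between calls to the robot, and variables do not carry over. Pictures are saved under pics/ and viewed, at most 11 in all, crops included, and the job is handed in when it is done.

Besides the shell and the picture viewer there is one more tool, called after "Call:" as name(argument=value, ...), one argument or row to a line, values as JSON. step_arm: Moves the arm, as the interface text tells. Its arguments: {"type":"object","properties":{"motion":{"type":"array"},"gripper":{"type":"number"},"newtons":{"type":"number"}},"required":["motion"]}

```bash
mkdir -p pics; python3 - <<'E'
from workcell import arm
import cv2,numpy as np
for n in("scene","top"):
    im=arm.capture(n)[:,:,::-1]; cv2.imwrite(f"pics/{n}0.png",im)
    m=arm.camera_model(n); print(n,m["fx"],m["fy"],m["cx"],m["cy"]); print(np.round(m["T"],4))
s=arm.get_state();print(s)
E
```

```text
scene 471.98942225484956 471.98942225484956 317.7404205979816 196.16710751443662
[[-0.816  -0.367   0.4466 -0.0597]
 [-0.5778  0.4934 -0.6502  0.914 ]
 [ 0.0183 -0.7886 -0.6146  0.9469]
 [ 0.      0.      0.      1.    ]]
top 433.43359882532314 433.43359882532314 322.4809608324534 195.9582829630284
[[ 0.0119 -0.9945  0.1041  0.4637]
 [-0.9999 -0.0108  0.0108  0.0101]
 [-0.0096 -0.1042 -0.9945  1.2164]
 [ 0.      0.      0.      1.    ]]
{'time': 0.1, 'joint_positions': array([-8.45376759e-01,  2.55655841e-01,  1.07133723e-01, -4.01310836e-04,
       -1.42387918e+00, -2.84600604e-01]), 'qvel': array([-0.00034182, -0.00206562,  0.00286759,  0.00237442, -0.00128892,
       -0.00035449]), 'joint_torque': array([-2.23735347e-03, -3.87606168e+01,  2.38474417e+01,  5.37774414e+00,
       -3.73195595e-03, -2.79011672e-06]), 'position': array([ 0.2345331 , -0.49700677,  0.23050619]), 'orientation': array([ 6.86659381e-01, -3.06519183e+00, -2.50769247e-03]), 'contact_force': array([-0.49313461,  0.19239173, -0.18240151]), 'torque': array([-0.01964937,  0.00632081, -0.04689014]), 'grip_force': 0.0, 'grip_width': 0.08511837060582876}
```

View pics/scene0.png

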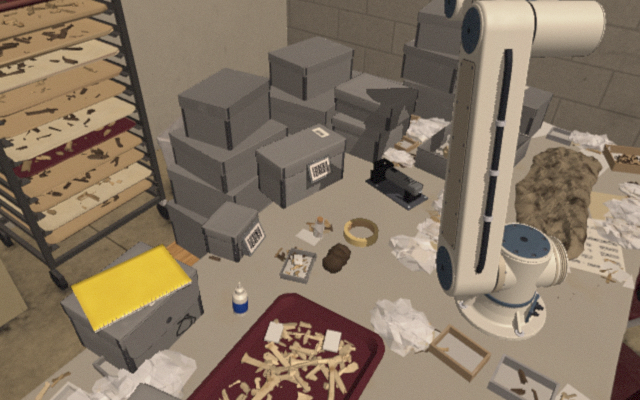

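View pics/top0.png

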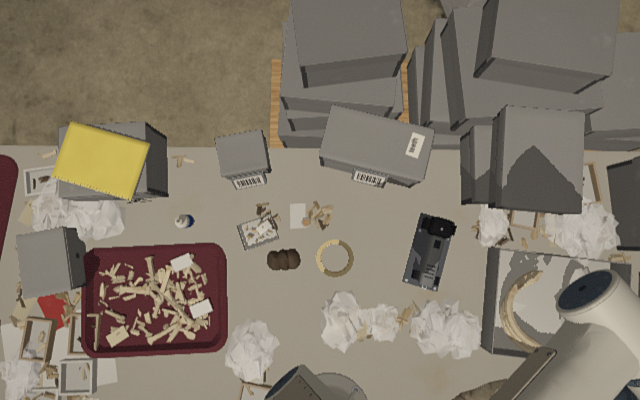

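The scene view shows the big box's card at about (319,168), the small box's card at (254,237), and the scanner in its rest at (398,185). In the top view the cards are at (369,178) and (249,182), and the rest is at (430,252) with its head up at (437,225). I'll enlarge these.

```bash
python3 - <<'E'
import cv2,numpy as np
t=cv2.imread("pics/top0.png");s=cv2.imread("pics/scene0.png")
def c(im,x,y,w,h,k): return cv2.resize(im[y:y+h,x:x+w],None,fx=k,fy=k,interpolation=cv2.INTER_CUBIC)
a=c(t,390,205,80,90,6.0) #480x540
b=c(t,340,160,60,40,5)   #300x200
d=c(s,300,148,40,40,5)   #200x200
o=np.zeros((600,800,3),np.uint8);o[:540,:480]=a;o[:200,490:790]=b;o[210:410,490:690]=d
cv2.imwrite("pics/c1.png",o)
o=np.zeros((600,800,3),np.uint8)
o=c(s,355,150,80,60,10);cv2.imwrite("pics/c2.png",o)
E
```

```text
(no output)
```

View pics/c1.png

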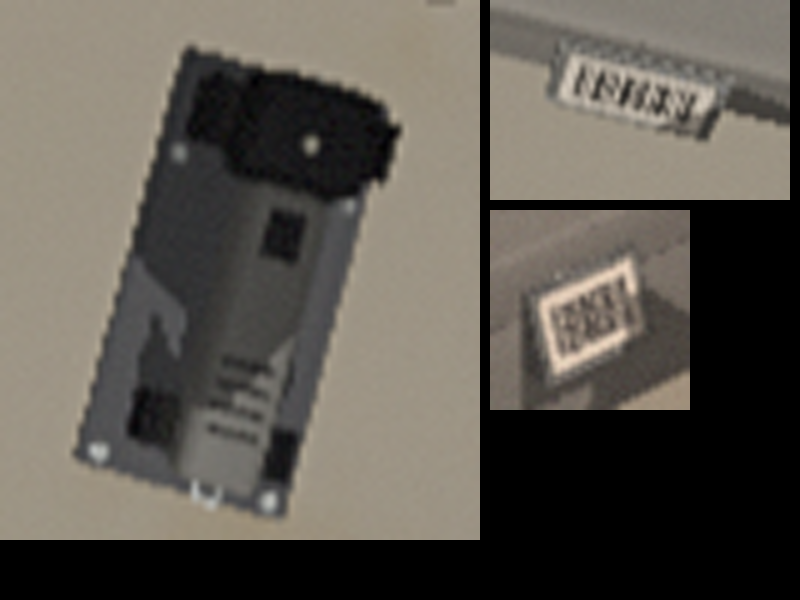

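View pics/c2.png

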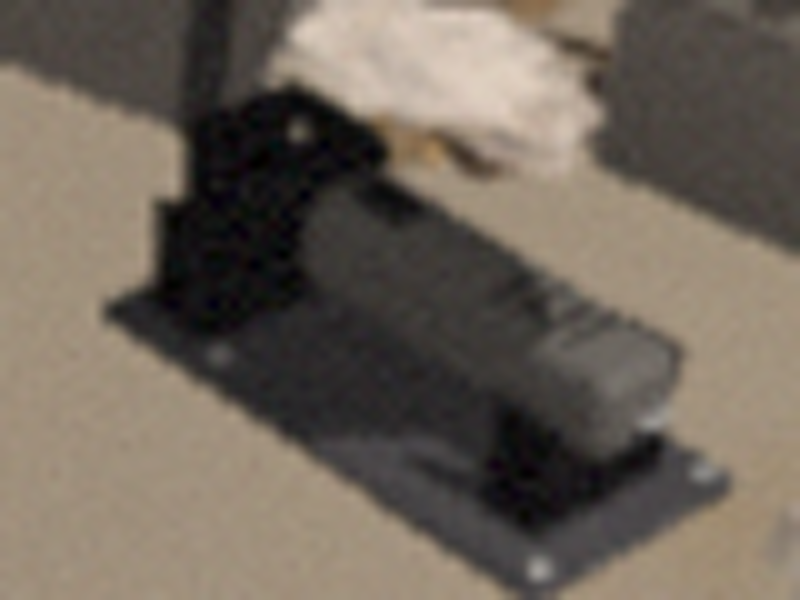

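```bash
cat > h.py <<'E'
import numpy as np,cv2
from workcell import arm
from scipy.optimize import least_squares
from scipy.spatial.transform import Rotation as R
M={n:arm.camera_model(n) for n in("scene","top")}
def proj(n,P):
    m=M[n];T=np.linalg.inv(m["T"]);p=np.atleast_2d(P)@T[:3,:3].T+T[:3,3]
    return np.c_[m["fx"]*p[:,0]/p[:,2]+m["cx"],m["fy"]*p[:,1]/p[:,2]+m["cy"]]
def ray(n,uv,z):
    m=M[n];d=m["T"][:3,:3]@[(uv[0]-m["cx"])/m["fx"],(uv[1]-m["cy"])/m["fy"],1];o=m["T"][:3,3]
    return o+d*(z-o[2])/d[2]
def crop(uv,x0,y0,k,off=(0,0)): return (np.array(uv,float)-off+.5)/k-.5+[x0,y0]
def cardR(yaw): # x out of card; yaw= heading of level outward normal
    h=np.array([np.cos(yaw),np.sin(yaw),0]);x=np.cos(np.radians(20))*h+np.sin(np.radians(20))*np.array([0,0,1])
    y=np.array([-h[1],h[0],0]);return np.c_[x,y,np.cross(x,y)]
E
python3 - <<'E'
from h import *
# card: order TL,TR,BR,BL seen from the robot; card y points to ... x out, z up => y is right->viewer's right
ct=crop([(570,52),(722,80),(706,124),(557,100)],340,160,5,(490,0))
cs=crop([(538,294),(635,260),(643,325),(550,373)],300,148,5,(490,210))
L=np.array([(0,-.038,.025),(0,.038,.025),(0,.038,-.025),(0,-.038,-.025)])
def f(p):
    P=L@cardR(p[2]).T+[p[0],p[1],.105]
    return np.r_[(proj("top",P)-ct).ravel(),(proj("scene",P)-cs).ravel()]
r=least_squares(f,[.6,-.1,np.pi]);print("card",r.x,np.round(r.fun.reshape(-1,2),1).tolist())
# rest plate
pt=crop([(75,458),(285,518),(187,46)],390,205,6)
ps=crop([(105,310),(730,487)],355,150,10)
# plate rear-left,rear-right,front-left (x to window, y left)
def g(p,full=False):
    c,s=np.cos(p[2]),np.sin(p[2]);Rz=np.array([[c,-s],[s,c]])
    q=lambda x,y,z:np.r_[Rz@[x,y]+p[:2],z]
    a=proj("top",[q(-.1,.05,.008),q(-.1,-.05,.008),q(.1,.05,.008)])-pt
    b=proj("scene",[q(.1,.05,.008),q(-.1,-.05,.008)])-ps
    return np.r_[a.ravel(),b.ravel()]
r=least_squares(g,[.4,-.25,0]);print("plate",r.x,np.round(r.fun.reshape(-1,2),1).tolist())
x,y,a=r.x;u=np.array([np.cos(a),np.sin(a)])
# check points of scanner relative to plate centre, in plate axes
def chk(l,n,uv,z):
    d=ray(n,uv,z)[:2]-[x,y];print(l,np.round([d@u,d@[-u[1],u[0]]],4))
chk("tail top L",'top',crop((178,478),390,205,6),.06)
chk("tail top R",'top',crop((256,492),390,205,6),.06)
chk("head front L",'top',crop((245,72),390,205,6),.075)
chk("head front R",'top',crop((385,105),390,205,6),.075)
chk("head back L",'top',crop((235,175),390,205,6),.075)
chk("head back R",'top',crop((370,200),390,205,6),.075)
chk("dot top",'top',crop((311,145),390,205,6),.075)
chk("dot scene",'scene',crop((301,127),355,150,10),.075)
E
```

```text
card [ 0.62932774 -0.09827495  2.93787585] [[0.5, -0.3], [-0.5, 0.4], [-1.0, 0.6], [0.6, -0.7], [0.1, 0.8], [-1.5, -1.3], [0.2, 0.2], [1.3, -0.2]]
plate [ 0.44008326 -0.27135575 -0.2750045 ] [[-0.7, 0.3], [-0.3, 0.9], [-0.3, -0.9], [-0.8, -1.4], [1.4, -1.4]]
tail top L [-0.0923  0.013 ]
tail top R [-0.0884 -0.0211]
head front L [0.0856 0.034 ]
head front R [ 0.0889 -0.0283]
head back L [0.041  0.0266]
head back R [ 0.0471 -0.0325]
dot top [ 0.0629 -0.0018]
dot scene [ 0.0643 -0.0023]
```

The crops show the scanner centred in the rest, with the plate centre about 9 mm behind the scanner's origin. The card corners fit to about 1 px. I'll check the box's yaw on its longer edges.

```bash
python3 - <<'E'
import cv2,numpy as np
t=cv2.imread("pics/top0.png");s=cv2.imread("pics/scene0.png")
def c(im,x,y,w,h,k): return cv2.resize(im[y:y+h,x:x+w],None,fx=k,fy=k,interpolation=cv2.INTER_CUBIC)
o=np.vstack([c(t,310,95,133,100,6)[:600]]);cv2.imwrite("pics/c3.png",o)
E
```

```text
(no output)
```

View pics/c3.png

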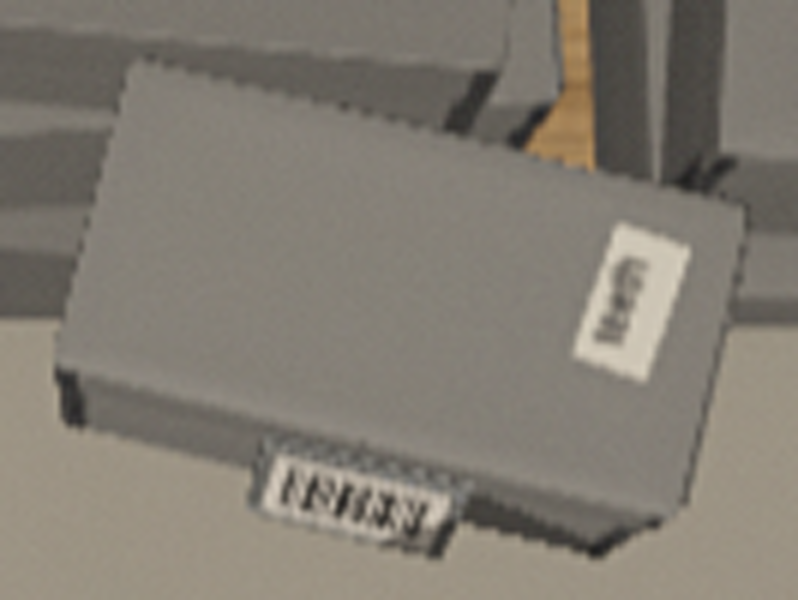

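Lid corners in the crop: (132,60), (745,207), (685,505), (57,365). I'll refine the card's yaw from these and print the approach.

```bash
cat >> h.py <<'E'
def Rz(a): return R.from_euler('z',a).as_matrix()
def pose(p,Rm): T=np.eye(4);T[:3,:3]=Rm;T[:3,3]=p;return T
def cur():
    s=arm.get_state();return pose(s["position"],R.from_rotvec(s["orientation"]).as_matrix())
def plan(T,N,T0=None,dec=3):
    """N equal rows from the measured pose (or T0) to T, in the tool's axes and units; returns the end"""
    C=cur() if T0 is None else T0.copy();
    for k in range(N):
        n=N-k
        w=R.from_matrix(C[:3,:3].T@T[:3,:3]).as_rotvec()/n
        d=C[:3,:3].T@(T[:3,3]-C[:3,3])/n
        row=np.round(np.r_[d/.02,w/(np.pi/4)],dec)+0.
        assert abs(row[:3]).max()<=1 and np.linalg.norm(row[3:])*45<7.16,row
        print(row.tolist(),end=",\n")
        C[:3,3]+=C[:3,:3]@(row[:3]*.02); C[:3,:3]=C[:3,:3]@R.from_rotvec(row[3:]*np.pi/4).as_matrix()
    return C
YR=-.275;REST=np.array([.4485,-.2747,0])
def grasp(z): # tool pose over the rest: tool x = -scanner x, z down
    return pose([REST[0],REST[1],z],Rz(YR)@np.diag([-1.,1,-1]))
E
python3 - <<'E'
from h import *
q=[ray("top",crop(p,310,95,6),.16) for p in [(132,60),(745,207),(685,505),(57,365)]]
for i in range(4):
    d=q[(i+1)%4]-q[i];print(np.round(q[i],3),round(np.linalg.norm(d),3),round(np.degrees(np.arctan2(d[1],d[0])),2))
plan(grasp(.20),18)
E
```

```text
[0.805 0.001 0.16 ] 0.261 -103.35
[ 0.744 -0.253  0.16 ] 0.128 168.09
[ 0.619 -0.227  0.16 ] 0.264 77.82
[0.675 0.031 0.16 ] 0.133 -12.9
[-0.801, 0.305, 0.085, 0.0, 0.0, 0.051],
[-0.788, 0.337, 0.085, 0.0, 0.0, 0.051],
[-0.774, 0.368, 0.085, 0.0, 0.0, 0.051],
[-0.759, 0.399, 0.085, 0.0, 0.0, 0.051],
[-0.742, 0.429, 0.085, 0.0, 0.0, 0.051],
[-0.724, 0.458, 0.085, 0.0, 0.0, 0.05],
[-0.706, 0.486, 0.085, 0.0, 0.0, 0.051],
[-0.686, 0.514, 0.085, 0.0, 0.0, 0.05],
[-0.665, 0.54, 0.085, 0.0, 0.0, 0.051],
[-0.643, 0.567, 0.085, 0.0, 0.0, 0.05],
[-0.62, 0.591, 0.085, 0.0, 0.0, 0.051],
[-0.596, 0.616, 0.085, 0.0, 0.0, 0.05],
[-0.571, 0.639, 0.086, 0.0, 0.0, 0.051],
[-0.545, 0.661, 0.085, 0.0, 0.0, 0.05],
[-0.519, 0.682, 0.086, 0.0, 0.0, 0.051],
[-0.491, 0.702, 0.085, 0.001, 0.0, 0.05],
[-0.464, 0.721, 0.085, 0.0, -0.001, 0.051],
[-0.434, 0.74, 0.086, 0.001, 0.0, 0.05],
```

Call:
step_arm(
  motion=[
    [[-0.8,0.3,0.08,0,0,0.05],[-0.79,0.34,0.08,0,0,0.05],[-0.77,0.37,0.08,0,0,0.05],[-0.76,0.4,0.08,0,0,0.05],[-0.74,0.43,0.08,0,0,0.05],[-0.72,0.46,0.08,0,0,0.05],[-0.71,0.49,0.08,0,0,0.05],[-0.69,0.51,0.08,0,0,0.05],[-0.66,0.54,0.08,0,0,0.05],[-0.64,0.57,0.08,0,0,0.05],[-0.62,0.59,0.08,0,0,0.05],[-0.6,0.62,0.08,0,0,0.05]],
  ],
  gripper=1,
  newtons=40,
)

```text
time: 1.1
position: [0.377, -0.3477, 0.2116]
orientation: [-0.051, -3.14, -0.001]
contact_force: [0.6, -0.6, -1.0]
grip_width: 0.0855
grip_force: 0.0
```

Call:
step_arm(
  motion=[
    [[-0.57,0.64,0.08,0,0,0.05],[-0.54,0.66,0.08,0,0,0.05],[-0.52,0.68,0.08,0,0,0.05],[-0.49,0.7,0.08,0,0,0.05],[-0.46,0.72,0.08,0,0,0.05],[-0.43,0.74,0.08,0,0,0.06],[0,0,0,0,0,0],[0,0,0,0,0,0],[0,0,0,0,0,0]],
  ],
)

```text
time: 1.85
position: [0.4468, -0.2741, 0.2023]
orientation: [-0.427, -3.112, 0.0]
contact_force: [0.2, -0.4, -0.6]
grip_width: 0.0856
grip_force: 0.0
```

```bash
python3 - <<'E'
from h import *
im=arm.capture("top")[:,:,::-1]
plan(grasp(.10),6)
cv2.imwrite("pics/c4.png",cv2.resize(im[185:305,350:510],None,fx=5,fy=5,interpolation=cv2.INTER_CUBIC))
E
```

```text
[-0.015, 0.001, 0.854, 0.0, 0.0, 0.0],
[-0.015, 0.001, 0.854, 0.0, 0.0, 0.0],
[-0.016, 0.001, 0.854, 0.0, 0.0, 0.0],
[-0.015, 0.001, 0.853, 0.0, 0.0, 0.001],
[-0.016, 0.002, 0.854, 0.0, 0.0, 0.0],
[-0.015, 0.001, 0.853, 0.0, 0.0, 0.001],
```

View pics/c4.png

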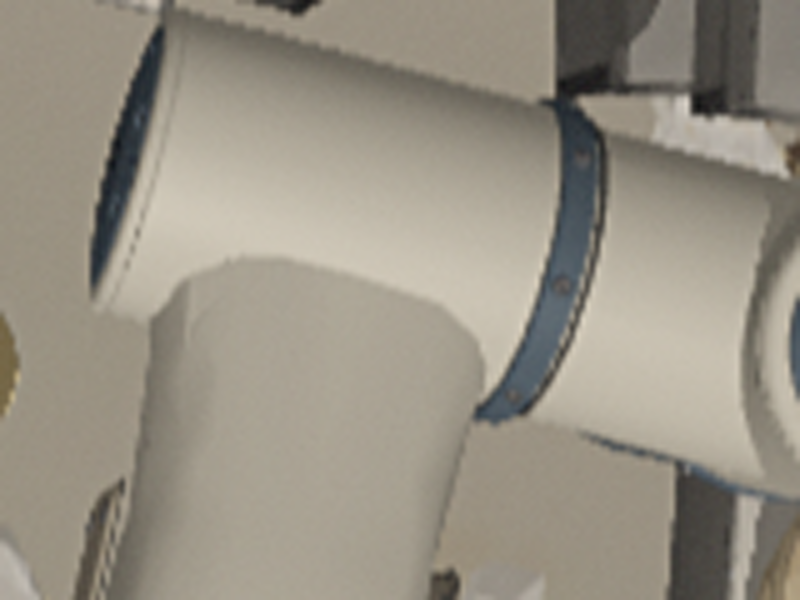

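The arm hides the rest from above. I'll descend partway and check with the scene camera.

Call:
step_arm(
  motion=[
    [[-0.02,0,0.85,0,0,0],[-0.02,0,0.85,0,0,0],[-0.02,0,0.85,0,0,0],[-0.02,0,0.85,0,0,0],[-0.02,0,0.85,0,0,0],[0,0,0.75,0,0,0],[0,0,0,0,0,0],[0,0,0,0,0,0]],
  ],
)

```text
time: 2.57
position: [0.4484, -0.275, 0.1023]
orientation: [-0.429, -3.111, 0.0]
contact_force: [0.5, 0.1, 0.9]
grip_width: 0.0852
grip_force: 0.0
```

```bash
python3 - <<'E'
from h import *
im=arm.capture("scene")[:,:,::-1]
print(cur()[:3,3]); plan(grasp(.030),6)
cv2.imwrite("pics/c5.png",cv2.resize(im[120:220,345:445],None,fx=6,fy=6,interpolation=cv2.INTER_CUBIC))
E
```

```text
[ 0.44913256 -0.27519645  0.10328414]
[0.007, 0.003, 0.611, 0.0, 0.0, 0.0],
[0.006, 0.003, 0.611, 0.0, 0.0, 0.0],
[0.007, 0.003, 0.611, 0.0, 0.0, 0.0],
[0.006, 0.003, 0.61, 0.0, 0.0, 0.0],
[0.007, 0.003, 0.611, 0.0, 0.0, 0.001],
[0.006, 0.002, 0.61, -0.001, 0.001, 0.0],
```

View pics/c5.png

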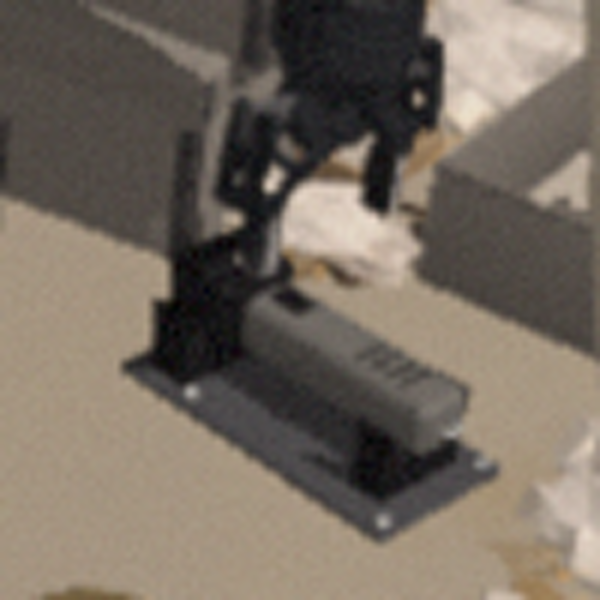

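Both open fingers hang over the scanner, one on each side (tips at about (265,270) and (385,210)), and the view is clear. I'll go down and grip.

Call:
step_arm(
  motion=[
    [[0,0,0.61,0,0,0],[0,0,0.61,0,0,0],[0,0,0.61,0,0,0],[0,0,0.61,0,0,0],[0,0,0.61,0,0,0],[0,0,0.5,0,0,0],[0,0,0,0,0,0],[0,0,0,0,0,0]],
  ],
)

```text
time: 3.28
position: [0.4493, -0.2748, 0.032]
orientation: [0.429, 3.112, -0.001]
contact_force: [0.1, 0.1, 0.5]
grip_width: 0.0853
grip_force: 0.0
```

Call:
step_arm(
  motion=[
    [[0,0,0,0,0,0],[0,0,0,0,0,0],[0,0,0,0,0,0],[0,0,0,0,0,0],[0,0,0,0,0,0],[0,0,0,0,0,0],[0,0,0,0,0,0],[0,0,0,0,0,0],[0,0,0,0,0,0]],
  ],
  gripper=-1,
  newtons=40,
)

```text
time: 4.03
position: [0.4496, -0.2748, 0.0322]
orientation: [0.428, 3.111, -0.001]
contact_force: [-0.9, 0.1, 6.3]
grip_width: 0.0379
grip_force: 41.8
```

```bash
cat >> h.py <<'E'
def TTS(): # scanner in tool, from the grasp
    Tg=np.load("tg.npy");return np.linalg.inv(Tg)@pose(REST+[0,0,.035],Rz(YR))
CARD=np.array([.630,-.097,.105]);CY=2.925
def scan(d):
    C=cardR(CY);Rs=np.c_[-C[:,0],-C[:,1],C[:,2]]
    Ts=pose(CARD+C[:,0]*d,Rs)@pose([-.085,0,-.02],np.eye(3))
    return Ts@np.linalg.inv(TTS())
E
python3 - <<'E'
from h import *
T=cur();np.save("tg.npy",T)
U=T.copy();U[2,3]+=.13
print(U[:3,3],scan(.1)[:3,3],scan(.1)[:3,2])
U=plan(U,9)
V=plan(scan(.13),18,U);print()
V=plan(scan(.10),5,V)
E
```

```text
[ 0.4495907  -0.27475928  0.16216144] [ 0.45361943 -0.0579436   0.14644797] [-0.3329858   0.07296805 -0.94010431]
[-0.001, 0.0, -0.722, 0.0, 0.0, 0.0],
[-0.001, 0.0, -0.722, 0.0, 0.0, 0.0],
[-0.001, 0.0, -0.722, 0.0, 0.0, 0.0],
[-0.001, 0.0, -0.722, 0.0, 0.0, 0.0],
[-0.001, 0.0, -0.722, 0.0, 0.0, 0.0],
[-0.001, 0.0, -0.722, 0.0, 0.0, 0.0],
[-0.001, -0.001, -0.723, 0.0, 0.0, 0.0],
[0.0, 0.0, -0.722, 0.0, 0.0, 0.0],
[-0.001, -0.001, -0.723, 0.0, 0.0, 0.0],
[0.23, 0.578, 0.015, 0.001, 0.025, -0.004],
[0.228, 0.579, 0.019, 0.001, 0.025, -0.004],
[0.226, 0.58, 0.023, 0.001, 0.025, -0.004],
[0.224, 0.581, 0.027, 0.001, 0.025, -0.004],
[0.221, 0.581, 0.031, 0.001, 0.025, -0.004],
[0.219, 0.582, 0.034, 0.001, 0.025, -0.004],
[0.216, 0.583, 0.038, 0.001, 0.025, -0.004],
[0.213, 0.583, 0.042, 0.001, 0.024, -0.004],
[0.211, 0.584, 0.046, 0.0, 0.025, -0.004],
[0.208, 0.585, 0.05, 0.001, 0.024, -0.004],
[0.205, 0.586, 0.053, 0.0, 0.025, -0.004],
[0.202, 0.586, 0.057, 0.001, 0.024, -0.004],
[0.2, 0.587, 0.06, 0.0, 0.025, -0.004],
[0.196, 0.587, 0.064, 0.001, 0.024, -0.004],
[0.193, 0.588, 0.067, 0.0, 0.025, -0.005],
[0.19, 0.589, 0.071, 0.001, 0.024, -0.004],
[0.186, 0.59, 0.075, 0.0, 0.025, -0.005],
[0.183, 0.59, 0.078, 0.001, 0.024, -0.004],

[-0.3, 0.0, 0.0, 0.0, 0.0, 0.0],
[-0.3, 0.0, 0.001, 0.0, 0.0, 0.0],
[-0.3, -0.001, 0.0, 0.0, 0.0, 0.0],
[-0.3, 0.0, 0.001, 0.0, 0.0, 0.0],
[-0.3, -0.001, 0.0, 0.0, 0.0, 0.0],
```

Call:
step_arm(
  motion=[
    [[0,0,-0.3,0,0,0],[0,0,-0.6,0,0,0],[0,0,-0.7,0,0,0],[0,0,-0.8,0,0,0],[0,0,-0.8,0,0,0],[0,0,-0.8,0,0,0],[0,0,-0.8,0,0,0],[0,0,-0.8,0,0,0],[0,0,-0.6,0,0,0],[0,0,-0.3,0,0,0]],
  ],
)

```text
time: 4.87
position: [0.4493, -0.2746, 0.1628]
orientation: [0.429, 3.111, -0.0]
contact_force: [-0.0, -0.2, -1.9]
grip_width: 0.0373
grip_force: 41.0
```

Call:
step_arm(
  motion=[
    [[0.23,0.58,0.02,0,0.025,-0.004],[0.23,0.58,0.02,0,0.025,-0.004],[0.23,0.58,0.02,0,0.025,-0.004],[0.22,0.58,0.03,0,0.025,-0.004],[0.22,0.58,0.03,0,0.025,-0.004],[0.22,0.58,0.03,0,0.025,-0.004],[0.22,0.58,0.04,0,0.025,-0.004],[0.21,0.58,0.04,0,0.025,-0.004],[0.21,0.58,0.05,0,0.025,-0.004]],
  ],
)

```text
time: 5.62
position: [0.4372, -0.162, 0.159]
orientation: [-0.362, -2.942, -0.036]
contact_force: [0.7, -0.1, -1.7]
grip_width: 0.0377
grip_force: 41.0
```

Call:
step_arm(
  motion=[
    [[0.21,0.58,0.05,0,0.025,-0.004],[0.2,0.58,0.05,0,0.025,-0.004],[0.2,0.58,0.06,0,0.025,-0.004],[0.2,0.58,0.06,0,0.025,-0.004],[0.2,0.58,0.06,0,0.025,-0.004],[0.19,0.58,0.07,0,0.025,-0.004],[0.19,0.58,0.07,0,0.025,-0.004],[0.19,0.58,0.07,0,0.025,-0.004],[0.18,0.58,0.08,0,0.025,-0.004],[0,0,0,0,0,0],[0,0,0,0,0,0]],
  ],
)

```text
time: 6.53
position: [0.4256, -0.0525, 0.1572]
orientation: [-0.3, -2.774, -0.068]
contact_force: [0.9, -0.5, -2.2]
grip_width: 0.0375
grip_force: 41.0
```

```bash
python3 - <<'E'
from h import *
im=arm.capture("scene")[:,:,::-1];t=arm.capture("top")[:,:,::-1]
print(cur()[:3,3]); plan(scan(.10),4)
S=cur()@TTS();L=[(.085,.028,.04),(.085,-.028,.04),(.035,.028,.04),(.085,0,.02),(.185,0,.02)]
P=np.array(L)@S[:3,:3].T+S[:3,3];print(np.round(proj("scene",P),1).tolist(),np.round(proj("top",P),1).tolist(), proj("scene",CARD),proj("top",CARD))
a=cv2.resize(im[130:250,260:420],None,fx=5,fy=5,interpolation=cv2.INTER_CUBIC)
cv2.imwrite("pics/c6.png",a)
E
```

```text
[ 0.42554593 -0.05325279  0.15744305]
[-0.381, 0.017, 0.006, 0.003, -0.002, 0.0],
[-0.381, 0.018, 0.007, 0.003, -0.002, 0.0],
[-0.381, 0.017, 0.007, 0.003, -0.001, 0.0],
[-0.381, 0.018, 0.008, 0.004, -0.002, 0.0],
[[340.4, 170.5], [354.0, 163.6], [352.4, 172.7], [348.5, 173.3], [326.4, 169.3]] [[350.4, 217.0], [373.0, 222.3], [346.5, 235.9], [360.4, 222.8], [367.3, 187.6]] [[319.65266428 168.1614596 ]] [[368.74338734 177.24149565]]
```

View pics/c6.png

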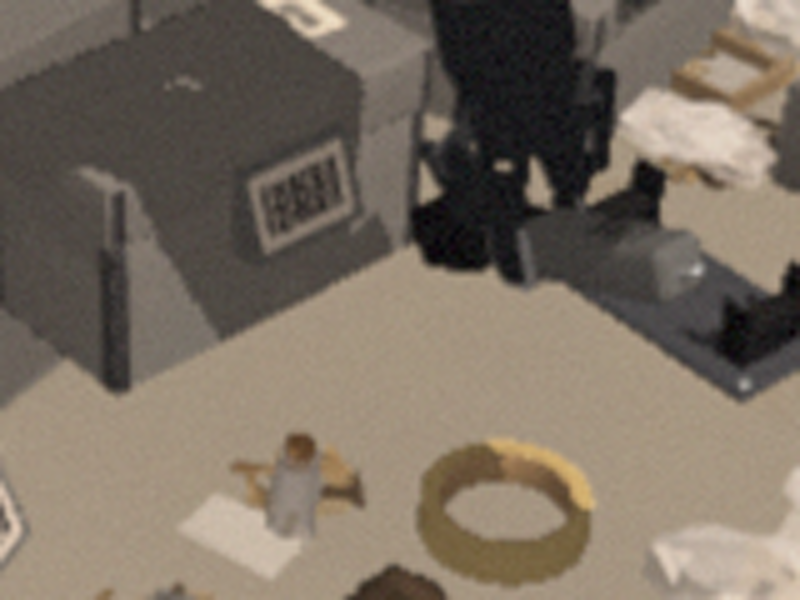

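The scanner is held level with the card. Its head front is at about px (343,178), which matches the prediction, and nothing has been disturbed. I'll close to 10 cm and hold.

Call:
step_arm(
  motion=[
    [[-0.38,0.02,0.01,0,0,0],[-0.38,0.02,0.01,0,0,0],[-0.38,0.02,0.01,0,0,0],[-0.38,0.02,0.01,0,0,0],[0,0,0,0,0,0],[0,0,0,0,0,0],[0,0,0,0,0,0],[0,0,0,0,0,0]],
  ],
)

```text
time: 7.3
position: [0.4533, -0.0576, 0.1463]
orientation: [-0.302, -2.774, -0.068]
contact_force: [1.1, -0.5, -1.2]
grip_width: 0.0378
grip_force: 41.0
```

```bash
python3 - <<'E'
from h import *
im=arm.capture("scene")[:,:,::-1];t=arm.capture("top")[:,:,::-1]
S=cur()@TTS();C=cardR(CY);print("spot in card",C.T@((S@[.185,0,.02,1])[:3]-CARD))
L=[(.085,.028,.04),(.085,-.028,.04),(.035,.028,.04),(.085,.028,0),(.185,0,.02),(-.1,.0,.017),(-.1,.019,.0)]
P=np.array(L)@S[:3,:3].T+S[:3,3]
a,b=proj("scene",P),proj("top",P)
k=lambda im,x,y,w,h:cv2.resize(im[y:y+h,x:x+w],None,fx=5,fy=5,interpolation=cv2.INTER_CUBIC)
A=k(im,290,140,110,60);B=k(t,330,155,110,60)
for q,I,o in((a,A,(290,140)),(b,B,(330,155))):
    for p in q: cv2.circle(I,tuple(int(v) for v in (p-o+.5)*5),3,(0,0,255),1)
cv2.imwrite("pics/c7.png",np.vstack([A,B]))
E
```

```text
spot in card [ 0.00023066 -0.00013771 -0.00113747]
```

View pics/c7.png

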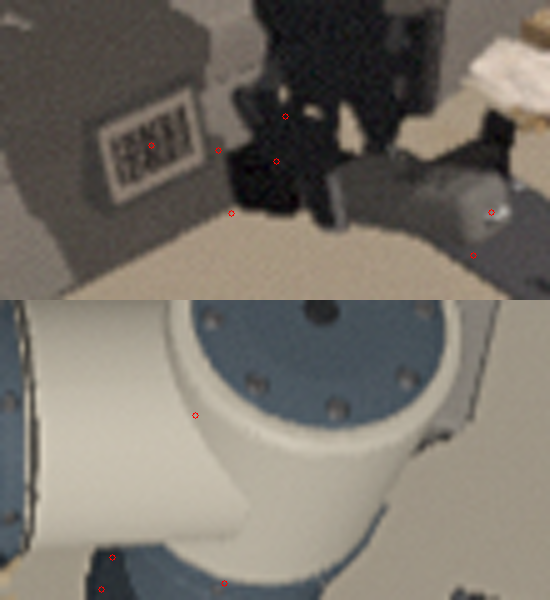

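The predicted points fall on the scanner and the aim point sits at the card's centre (152,146 in the crop). Now I'll hold.

Call:
step_arm(
  motion=[
    [[0,0,0,0,0,0],[0,0,0,0,0,0],[0,0,0,0,0,0],[0,0,0,0,0,0],[0,0,0,0,0,0],[0,0,0,0,0,0],[0,0,0,0,0,0],[0,0,0,0,0,0],[0,0,0,0,0,0],[0,0,0,0,0,0],[0,0,0,0,0,0],[0,0,0,0,0,0]],
  ],
)

```text
time: 8.4
position: [0.4534, -0.0576, 0.1461]
orientation: [-0.302, -2.774, -0.068]
contact_force: [0.3, -0.3, -2.0]
grip_width: 0.0376
grip_force: 41.0
```

Call:
step_arm(
  motion=[
    [[0,0,0,0,0,0],[0,0,0,0,0,0],[0,0,0,0,0,0],[0,0,0,0,0,0],[0,0,0,0,0,0],[0,0,0,0,0,0],[0,0,0,0,0,0],[0,0,0,0,0,0],[0,0,0,0,0,0],[0,0,0,0,0,0],[0,0,0,0,0,0],[0,0,0,0,0,0]],
  ],
)

```text
time: 9.4
position: [0.4534, -0.0576, 0.1462]
orientation: [-0.302, -2.774, -0.068]
contact_force: [-0.0, -0.0, -2.3]
grip_width: 0.0376
grip_force: 41.0
```

Call:
step_arm(
  motion=[
    [[0,0,0,0,0,0],[0,0,0,0,0,0],[0,0,0,0,0,0],[0,0,0,0,0,0],[0.38,0,0,0,0,0],[0.38,0,0,0,0,0],[0.38,0,0,0,0,0],[0.38,0,0,0,0,0],[0,0,0,0,0,0],[0,0,0,0,0,0]],
  ],
)

```text
time: 10.23
position: [0.4254, -0.0514, 0.1573]
orientation: [-0.301, -2.776, -0.068]
contact_force: [-0.1, 0.5, -2.4]
grip_width: 0.0374
grip_force: 41.0
```

```bash
python3 - <<'E'
from h import *
Tg=np.load("tg.npy");U=Tg.copy();U[2,3]+=.13
print(Tg[:3,3]);plan(U,18)
E
```

```text
[ 0.4495907  -0.27475928  0.03216144]
[-0.181, -0.591, -0.087, 0.0, -0.025, 0.004],
[-0.185, -0.59, -0.084, 0.0, -0.025, 0.004],
[-0.188, -0.59, -0.08, 0.0, -0.025, 0.004],
[-0.191, -0.589, -0.076, 0.0, -0.025, 0.004],
[-0.195, -0.589, -0.073, 0.0, -0.025, 0.004],
[-0.198, -0.588, -0.069, 0.0, -0.025, 0.004],
[-0.201, -0.587, -0.065, 0.0, -0.025, 0.004],
[-0.204, -0.587, -0.061, 0.0, -0.025, 0.004],
[-0.207, -0.586, -0.057, 0.0, -0.025, 0.004],
[-0.21, -0.585, -0.053, 0.0, -0.025, 0.004],
[-0.213, -0.585, -0.049, 0.0, -0.025, 0.004],
[-0.216, -0.584, -0.044, 0.0, -0.025, 0.004],
[-0.218, -0.583, -0.04, 0.0, -0.025, 0.004],
[-0.221, -0.583, -0.036, 0.0, -0.025, 0.004],
[-0.223, -0.582, -0.032, 0.0, -0.025, 0.004],
[-0.226, -0.581, -0.027, 0.0, -0.025, 0.004],
[-0.228, -0.58, -0.023, 0.0, -0.025, 0.004],
[-0.23, -0.58, -0.018, 0.001, -0.025, 0.004],
```

Call:
step_arm(
  motion=[
    [[-0.18,-0.59,-0.09,0,-0.025,0.004],[-0.19,-0.59,-0.08,0,-0.025,0.004],[-0.19,-0.59,-0.08,0,-0.025,0.004],[-0.19,-0.59,-0.08,0,-0.025,0.004],[-0.2,-0.59,-0.07,0,-0.025,0.004],[-0.2,-0.59,-0.07,0,-0.025,0.004],[-0.2,-0.59,-0.06,0,-0.025,0.004],[-0.2,-0.59,-0.06,0,-0.025,0.004],[-0.21,-0.59,-0.06,0,-0.025,0.004]],
  ],
)

```text
time: 10.98
position: [0.4378, -0.1648, 0.1591]
orientation: [-0.364, -2.946, -0.035]
contact_force: [-0.5, -0.3, -2.0]
grip_width: 0.0376
grip_force: 41.1
```

Call:
step_arm(
  motion=[
    [[-0.21,-0.58,-0.05,0,-0.025,0.004],[-0.21,-0.58,-0.05,0,-0.025,0.004],[-0.22,-0.58,-0.04,0,-0.025,0.004],[-0.22,-0.58,-0.04,0,-0.025,0.004],[-0.22,-0.58,-0.04,0,-0.025,0.004],[-0.22,-0.58,-0.03,0,-0.025,0.004],[-0.23,-0.58,-0.03,0,-0.025,0.004],[-0.23,-0.58,-0.02,0,-0.025,0.004],[-0.23,-0.58,-0.02,0,-0.025,0.004],[0,0,0,0,0,0],[0,0,0,0,0,0],[0,0,0,0,0,0]],
  ],
)

```text
time: 11.98
position: [0.45, -0.2748, 0.1613]
orientation: [-0.429, -3.112, -0.0]
contact_force: [0.0, 0.7, -1.8]
grip_width: 0.0378
grip_force: 41.1
```

```bash
python3 - <<'E'
from h import *
Tg=np.load("tg.npy");U=Tg.copy();U[2,3]+=.045
plan(U,6)
E
```

```text
[0.003, -0.001, 0.701, 0.0, 0.0, 0.0],
[0.003, -0.001, 0.701, 0.0, 0.0, 0.0],
[0.003, -0.001, 0.701, 0.0, 0.0, 0.0],
[0.002, -0.001, 0.701, 0.0, -0.001, 0.0],
[0.003, -0.001, 0.702, 0.0, 0.0, 0.0],
[0.003, -0.001, 0.701, 0.001, -0.001, -0.001],
```

Call:
step_arm(
  motion=[
    [[0,0,0.7,0,0,0],[0,0,0.7,0,0,0],[0,0,0.7,0,0,0],[0,0,0.7,0,0,0],[0,0,0.7,0,0,0],[0,0,0.7,0,0,0],[0,0,0,0,0,0],[0,0,0,0,0,0]],
  ],
)

```text
time: 12.65
position: [0.4498, -0.2743, 0.0771]
orientation: [-0.427, -3.111, -0.0]
contact_force: [-0.0, -0.1, -1.2]
grip_width: 0.038
grip_force: 41.0
```

```bash
python3 - <<'E'
from h import *
im=arm.capture("scene")[:,:,::-1]
Tg=np.load("tg.npy");plan(Tg,9)
cv2.imwrite("pics/c8.png",cv2.resize(im[140:220,345:445],None,fx=6,fy=6,interpolation=cv2.INTER_CUBIC))
E
```

```text
[0.005, -0.002, 0.255, 0.0, 0.0, 0.0],
[0.005, -0.002, 0.255, 0.0, 0.0, 0.0],
[0.005, -0.002, 0.255, 0.0, 0.0, 0.0],
[0.005, -0.001, 0.255, 0.0, 0.0, 0.0],
[0.005, -0.002, 0.255, 0.0, 0.0, 0.0],
[0.005, -0.001, 0.254, 0.0, 0.0, 0.0],
[0.005, -0.002, 0.255, 0.0, 0.0, 0.0],
[0.005, -0.001, 0.254, 0.0, -0.001, 0.0],
[0.005, -0.002, 0.255, 0.0, 0.0, 0.001],
```

View pics/c8.png

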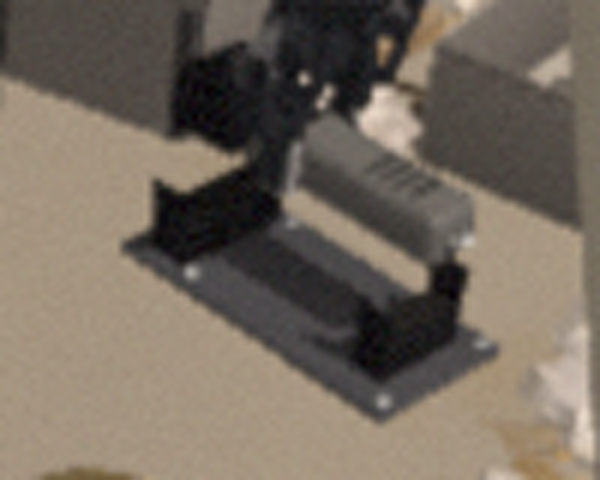

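The scanner hangs level and parallel above both saddles (head near (215,95), tail (450,230)). I'll lower it gently, with the last rows slow.

Call:
step_arm(
  motion=[
    [[0,0,0.25,0,0,0],[0,0,0.25,0,0,0],[0,0,0.25,0,0,0],[0,0,0.25,0,0,0],[0,0,0.25,0,0,0],[0,0,0.25,0,0,0],[0,0,0.25,0,0,0],[0,0,0.2,0,0,0],[0,0,0.1,0,0,0],[0,0,0,0,0,0],[0,0,0,0,0,0]],
  ],
)

```text
time: 13.62
position: [0.4501, -0.2748, 0.0364]
orientation: [-0.429, -3.112, 0.0]
contact_force: [0.9, 0.1, -1.9]
grip_width: 0.0376
grip_force: 41.0
```

Call:
step_arm(
  motion=[
    [[0,0,0.07,0,0,0],[0,0,0.05,0,0,0],[0,0,0.05,0,0,0],[0,0,0.04,0,0,0],[0,0,0,0,0,0],[0,0,0,0,0,0],[0,0,0,0,0,0]],
  ],
)

```text
time: 14.2
position: [0.4501, -0.2747, 0.0323]
orientation: [0.429, 3.112, -0.0]
contact_force: [-0.0, -0.5, -1.8]
grip_width: 0.0377
grip_force: 41.2
```

Call:
step_arm(
  motion=[
    [[0,0,0.03,0,0,0],[0,0,0.03,0,0,0],[0,0,0,0,0,0],[0,0,0,0,0,0],[0,0,0,0,0,0]],
  ],
)

```text
time: 14.62
position: [0.4501, -0.2748, 0.0322]
orientation: [0.428, 3.112, -0.001]
contact_force: [-2.9, 3.3, 7.4]
grip_width: 0.0376
grip_force: 42.3
```

Contact at the original height. Release slowly.

Call:
step_arm(
  motion=[
    [[0,0,0,0,0,0],[0,0,0,0,0,0],[0,0,0,0,0,0],[0,0,0,0,0,0],[0,0,0,0,0,0],[0,0,0,0,0,0],[0,0,0,0,0,0],[0,0,0,0,0,0],[0,0,0,0,0,0]],
  ],
  gripper=1,
)

```text
time: 15.37
position: [0.4501, -0.2747, 0.031]
orientation: [-0.429, -3.112, -0.0]
contact_force: [0.6, -0.6, 0.6]
grip_width: 0.0857
grip_force: 0.0
```

Call:
step_arm(
  motion=[
    [[0,0,-0.3,0,0,0],[0,0,-0.5,0,0,0],[0,0,-0.7,0,0,0],[0,0,-0.8,0,0,0],[0,0,-0.8,0,0,0],[0,0,-0.8,0,0,0],[0,0,-0.8,0,0,0],[0,0,-0.8,0,0,0],[0,0,-0.8,0,0,0],[0,0,-0.5,0,0,0],[0,0,0,0,0,0],[0,0,0,0,0,0]],
  ],
)

```text
time: 16.37
position: [0.4503, -0.2746, 0.1675]
orientation: [0.429, 3.111, 0.0]
contact_force: [-0.7, 0.3, -1.3]
grip_width: 0.0853
grip_force: 0.0
```

```bash
python3 - <<'E'
from h import *
im=arm.capture("scene")[:,:,::-1]
a=cv2.imread("pics/scene0.png")
k=lambda im:cv2.resize(im[150:210,355:435],None,fx=5,fy=5,interpolation=cv2.INTER_CUBIC)
cv2.imwrite("pics/c9.png",np.hstack([k(a),k(im)]))
E
```

```text
(no output)
```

View pics/c9.png

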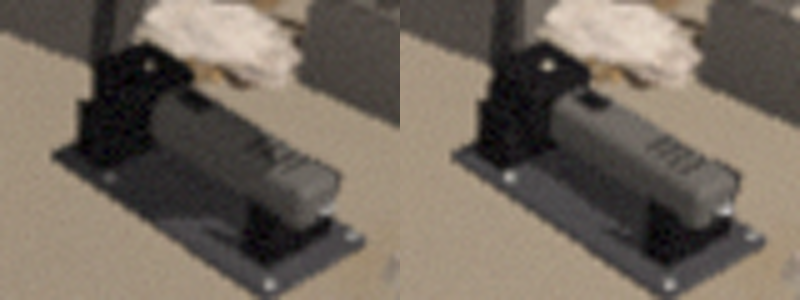

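The before and after pictures match: the scanner lies in its rest as it did at the start (dot at (150,65) in both halves).

```bash
python3 -c "
from workcell import arm
print(arm.job_done())"
```

```text
the job is handed in; nothing more can be done
None
```

I held the scanner still for about 2.4 s, 10 cm from the big box's card and aimed at its centre, then laid it back in its rest as it lay and let go. The job is handed in; no result came back, and nothing in the scene confirms that the card was read.

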